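# Put the pin tin away in the catch-door locker

## Task

Put the round tin of pins away in the small plywood locker: pull the locker's door open past its roller catch, put the tin upright into the wide compartment, and push the door shut until the catch snaps and it is fully closed. Leave the other loose things on the worktop where they are.

Things in the scene. Friction and masses are not known exactly. Their poses are not given: they have to be found in the camera images.
- locker: Small plywood locker fixed to the worktop, 92 mm deep (x), 106 wide (y), 42 high, bottomless, so things slide in over the worktop with no step. Origin at the centre of its underside; +x points to its back (open front: plane x = -46 mm), z up. Roof underside at 36 mm. Wide compartment: y = -48 to +18, x = -46 to +40 mm. Narrow catch pocket behind a partition: y = +22 to +48 mm.
- locker_mouth (a point): Middle of the wide compartment's 66 mm wide opening, at worktop height: (-46, -15, 0) mm in the locker's frame.
- locker_hinge (a point): A point on the door's upright hinge axis: (-50, -51) mm in the locker's frame, 20 mm above the worktop.
- door (a joint): Door angle, rad: 0 shut (as at the start), 1.75 wide open (stop). The hinge is upright; opening, the free edge moves to the locker's -x, then -y (anticlockwise from above). Stays where left. The catch resists between about 0.15 and 0.06 rad; below 0.06 it snaps shut by itself. At the free edge it takes about 5 N to pull open, 6 N to push shut, more nearer the hinge.
- door_edge (a point): Top of the door's free edge. The door is a plywood panel over the whole front, 104 mm from hinge axis to free edge, 8 mm thick (4 either side of the hinge axis), 2 to 40 mm above the worktop. On its inner face, 84 mm from the hinge, is the catch's steel tongue, 15 mm long; wide open (over 1.7 rad) door and tongue are clear of the straight way into the compartment.
- door_pull (a point): Top centre of the door's pull: an upright steel bar, 10 mm thick, on the outer face, 6 to 42 mm above the worktop, its axis 78 mm from the hinge axis along the door and 32 mm out from the outer face. A thin foot at 9 mm height joins it to the door; above that the 27 mm gap behind the bar is free. It can be pinched from above or hooked from behind.
- pin_tin: Round dark green lidded tin of pins, 57 mm across, 29 mm high, 70 g, standing loose on the worktop to the right of the locker. Origin at the centre of its underside.
- tape_roll: Loose bystander: flat roll of masking tape, 69 mm across, 18 mm high. Origin at the centre of its underside.
- solder_reel: Loose bystander: small pale reel of solder, 44 mm across, 26 mm high. Origin at the centre of its underside.
- coupler_box: Loose bystander: small carton, 44 x 70 x 24 mm. Origin at the centre of its underside.
- paint_pot_a: Loose bystander: small paint pot with ribbed red lid, 33 mm across, 34 mm high. Origin at the centre of its underside.
- paint_pot_b: Loose bystander: small paint pot with ribbed green lid, 33 mm across, 34 mm high. Origin at the centre of its underside.

How it is judged:
On the way, in this order (a step that is already met when the one before it is completed fails the run):
1. the door has been pulled open through the catch (more than 1.0 rad) (value of joint door above 1 rad), for 0.1 s.
2. the tin stands in the wide compartment (at most 13 mm of it still outside the front) (x of pin_tin in the frame of locker between -0.0305 and 0.02 m and y of pin_tin in the frame of locker between -0.025 and -0.005 m), for 0.1 s.
At the end, for the whole second after the job is handed in: The door is fully shut (within 0.03 rad, so past the catch), and the tin stands upright (within 0.15 rad) and at rest on the worktop inside the locker's wide compartment, wholly behind the door (value of joint door below 0.03 rad and x of pin_tin in the frame of locker between -0.024 and 0.02 m and y of pin_tin in the frame of locker between -0.025 and -0.005 m and z of pin_tin in the frame of locker below 0.012 m and angle between pin_tin's own z axis and vertical below 0.15 rad and linear speed of pin_tin below 0.02 m/s); the robot touches nothing.
It fails at once if one of the loose bystanders was moved by more than 40 mm (distance of any of tape_roll, solder_reel, coupler_box, paint_pot_a, paint_pot_b from where it was at the start of the episode above 0.04 m).
It also fails if it takes over 72 s, if anything falls off the work surface, if the arm or the gripper's body presses on something with over 40 N, if the wrist force passes 120 N, or if a joint passes its speed limit or range.

## Robot

A 7-joint arm with a two-finger parallel gripper is mounted at the origin on a cart in front of the work surface, level with it; the furniture and walls round the work are solid. World frame = base frame: x ahead of the robot, y to its left, z up, the work surface at z = 0. Lengths are in m, angles in rad, forces in N, time in s.
With the tool pointing down it reaches from about 0.4 to 0.9 m from the base axis. Payload 5.5 kg.
Tool frame: the origin (TCP) lies midway between the tips of the shut fingers; the grasp point (between the pads) lies 19 mm behind it; z points along the fingers, y is the line along which they close (so a half turn about z gives the same grasp; the last joint's range is limited). The gripper opens to 92 mm and grips with 3 to 60 N. Pads are 19 mm wide; open, the fingers measure 130 mm over their backs; the gripper's body (75 mm by 190 mm) begins 47 mm behind the grasp point.
Start: joints at [-1.008, 0.501, -0.427, 1.55, 0.221, 1.138, -0.21], TCP at [0.192, 0.621, 0.227] pointing down, gripper open.
Joint ranges: [-2.88, 2.88], [-0.31, 2.03], [-1.54, 1.56], [0.2, 2.42], [-1.41, 4.55], [0.19, 2.02], [-2.57, 2.57]. Speed limits (rad/s): [2.57, 2.57, 3.14, 3.14, 3.14, 3.14, 3.14].

## Interface

Orientations are given as a rotation vector (axis times angle).
In Python, from rig import r gives the robot as it stands.
- The arm moves only by the shell command python3 steer.py FILE [FORCE], which reads ROWS from the file FILE. ROWS is a JSON object whose key "moves" holds a list of rows, 1 to 8 of them, each of 5 numbers: dx, dy, dz in shares of the most that a row can go, 1 being 62.5 mm, then a turn about the tool's z in units of 0.05 rad, then the finger opening in m; each row shifts and turns the commanded pose from where the row before left it, along the tool's axes as they then stand; what a row does not reach is not made up. A row lasts 1/8 s, in which the tool goes at most 0.0625 m and 0.188 rad, less where a joint would pass 70% of its speed; a pose out of reach is approached as far as the arm can. The fingers move at their own pace and stop on an object; FORCE is the grip in N (left out, the last holds). Time passes only in rows, so rows that do not move let the fingers close. It prints the time, the measured TCP pose, the force, the opening and the grip force at its end. Input that does not fit is refused with a message, and nothing moves.
- r.get_obs(): the state, without advancing time (a new reading comes with each control period).
- r.get_image(name): name is "side" or "top"; returns a dict with "pixels" (384x512x3 uint8, red, green, blue), "depth" (384x512 float32, m along the optical axis (not along the pixel's ray), 0 where there is no reading), "intrinsics" (3x3 intrinsics, pixels), "position" and "orientation" of the camera in the world. Camera axes: x right, y down, z forward; pixel columns grow to the right and rows downward; lengths in m; the calibration is good to about 2 mm. A picture is of the moment at which its call begins.
- r.sign_off(): hands the job in; it is judged then, once.
The state is a dict: "t": time; "qpos": joint angles; "joint_velocities": joint speeds; "joint_efforts": joint torques, N m; "position": TCP position; "ee_rot": TCP orientation; "force": force on the tool from outside, world axes, zero at the start; "ft_torque": the same for the moment, N m; "grip_width": finger opening in m; "grasp_force": force on a finger pad.
Only numpy, scipy, OpenCV 4.12 (cv2) and the standard library are available. Lean on these libraries where they do the work, as an engineer would, in place of code of your own. Each camera call takes 0.05 s, during which the arm holds its last target. There are 200 camera calls.

## Working session

There is one attempt and no reset: what is moved stays moved. The work goes in short steps, Python scripts to look and compute and a shell command to move; the robot and the scene stay as the last step left them, time stands still between calls to the robot, and variables do not carry over. Pictures are saved under pics/ and viewed, at most 10 in all, crops included, and the job is handed in when it is done.

```bash
ls; mkdir -p pics; cat > h.py <<'E'
import numpy as np,cv2
from scipy.spatial.transform import Rotation as R
from rig import r
def cam(n):
    im=r.get_image(n); o=np.array(im['orientation'],float)
    M=R.from_rotvec(o).as_matrix() if o.size==3 else (o if o.shape==(3,3) else R.from_quat(o).as_matrix())
    im['M']=M; return im
def pts(im):
    d=im['depth'];K=np.array(im['intrinsics']);v,u=np.indices(d.shape)
    c=np.stack([(u-K[0,2])/K[0,0]*d,(v-K[1,2])/K[1,1]*d,d],-1)
    return c@im['M'].T+np.array(im['position'])
def ray(im,u,v,z):
    K=np.array(im['intrinsics']);d=im['M']@np.array([(u-K[0,2])/K[0,0],(v-K[1,2])/K[1,1],1.]);p=np.array(im['position'])
    return p+d*(z-p[2])/d[2]
E
python3 - <<'E'
from h import *
for n in('top','side'):
    im=cam(n);print(n,im['position'],im['orientation'],im['intrinsics'])
    cv2.imwrite(f'pics/{n}0.png',cv2.cvtColor(im['pixels'],cv2.COLOR_RGB2BGR))
    np.savez(f'{n}0.npz',**im)
o=r.get_obs();print(o['position'],o['ee_rot'],o['t'])
E
```

```text
pics
rig.py
steer.py
top [ 0.27873065 -0.10418916  0.93329309] [-1.98731416  2.09921951 -0.3620219 ] [[400.64811621   0.         245.30688289]
 [  0.         400.64811621 189.46807081]
 [  0.           0.           1.        ]]
side [0.14269729 0.59961928 0.51912916] [-0.66431656  2.41856532 -1.40111884] [[373.2926634    0.         256.89953114]
 [  0.         373.2926634  193.01009539]
 [  0.           0.           1.        ]]
[0.19180886 0.62038165 0.22579226] [-4.69055565e-01 -3.10606468e+00  2.71738763e-03] 0.1
```

View pics/top0.png

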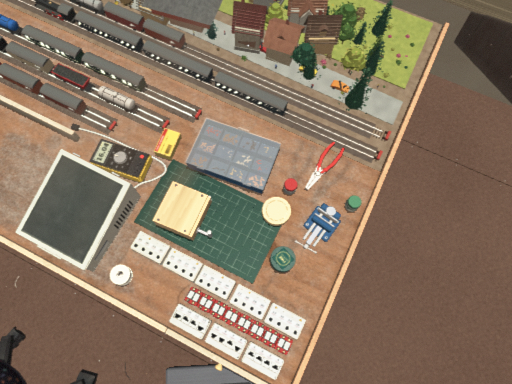

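View pics/side0.png

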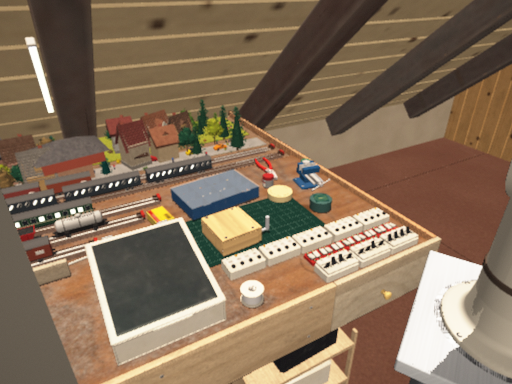

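The top view shows the locker at about (180,208) with its pull at (205,233), the tin at (283,260), the tape at (277,211) and the solder reel at (121,274). The side view agrees: locker (232,230), pull (267,222), tin (320,202).

```bash
python3 - <<'E'
from h import *
L={n:dict(np.load(n+'0.npz')) for n in('top','side')}
for n,(x0,y0,x1,y1) in {'top':(120,160,320,290),'side':(180,165,350,270)}.items():
    im=L[n];P=pts(im);L[n]['P']=P
    c=cv2.resize(cv2.cvtColor(im['pixels'],cv2.COLOR_RGB2BGR)[y0:y1,x0:x1],None,fx=4,fy=4,interpolation=cv2.INTER_CUBIC);cv2.imwrite(f'pics/{n}_c.png',c[:600,:800])
# heights from each view
for nm,n,box in [('locker','top',(140,170,215,245)),('locker','side',(195,200,265,255)),('tin','top',(266,244,300,276)),('tin','side',(305,190,335,215)),('mat','top',(225,235,245,260))]:
    P=L[n]['P'][box[1]:box[3],box[0]:box[2]].reshape(-1,3)
    h,e=np.histogram(P[:,2],bins=np.arange(-.01,.07,.002));print(nm,n,[(round(a,3),int(b)) for a,b in zip(e,h) if b>8])
# locker roof rect
P=L['top']['P'];m=np.zeros(P.shape[:2],np.uint8);m[170:245,140:220]=1
m&=((P[...,2]>.036)&(P[...,2]<.05)).astype(np.uint8)
nn,lab,st,ce=cv2.connectedComponentsWithStats(m)
for k in range(1,nn):
    if st[k,4]>5:
        q=P[lab==k];print('comp',st[k],q.mean(0)); 
        if st[k,4]>300:
            rc=cv2.minAreaRect((q[:,:2]*1000).astype(np.float32));print('rect',rc,cv2.boxPoints(rc))
# tin
m=np.zeros(P.shape[:2],bool);m[240:280,262:304]=1
q=P[m&(P[...,2]>.022)&(P[...,2]<.04)];print('tin',q.mean(0),cv2.minEnclosingCircle((q[:,:2]*1000).astype(np.float32)))
P=L['side']['P'];m=np.zeros(P.shape[:2],bool);m[185:220,300:340]=1
q=P[m&(P[...,2]>.024)&(P[...,2]<.04)];print('tin side',q.mean(0),cv2.minEnclosingCircle((q[:,:2]*1000).astype(np.float32)))
E
```

```text
locker top [(np.float64(-0.006), 56), (np.float64(-0.004), 523), (np.float64(-0.002), 1303), (np.float64(0.0), 964), (np.float64(0.002), 207), (np.float64(0.004), 51), (np.float64(0.006), 31), (np.float64(0.008), 41), (np.float64(0.01), 38), (np.float64(0.012), 35), (np.float64(0.014), 25), (np.float64(0.016), 22), (np.float64(0.018), 28), (np.float64(0.02), 75), (np.float64(0.022), 95), (np.float64(0.024), 85), (np.float64(0.026), 35), (np.float64(0.028), 11), (np.float64(0.03), 18), (np.float64(0.032), 22), (np.float64(0.034), 28), (np.float64(0.036), 137), (np.float64(0.038), 558), (np.float64(0.04), 865), (np.float64(0.042), 304), (np.float64(0.044), 34)]
locker side [(np.float64(-0.004), 42), (np.float64(-0.002), 656), (np.float64(0.0), 465), (np.float64(0.002), 67), (np.float64(0.004), 88), (np.float64(0.006), 77), (np.float64(0.008), 72), (np.float64(0.01), 78), (np.float64(0.012), 77), (np.float64(0.014), 75), (np.float64(0.016), 71), (np.float64(0.018), 79), (np.float64(0.02), 86), (np.float64(0.022), 147), (np.float64(0.024), 88), (np.float64(0.026), 67), (np.float64(0.028)
[... 826 characters left out ...]
35), (np.float64(0.028), 53)]
mat top [(np.float64(-0.004), 68), (np.float64(-0.002), 199), (np.float64(0.0), 182), (np.float64(0.002), 36)]
comp [ 153  181   58   56 1883] [0.55268735 0.0245877  0.04049553]
rect ((554.20263671875, 24.98592758178711), (101.44071197509766, 106.3788833618164), 64.13333892822266) [[484.214       2.5525513]
 [579.93494   -43.858246 ]
 [624.1913     47.419304 ]
 [528.47034    93.8301   ]]
comp [207 230   5   5  17] [ 0.4939497  -0.03716689  0.04053244]
tin [ 0.42771773 -0.20266226  0.02744266] ((432.3752746582031, -213.29129028320312), 41.41453552246094)
tin side [ 0.43032492 -0.20043542  0.02768846] ((440.41864013671875, -210.45909118652344), 47.403053283691406)
```

View pics/top_c.png

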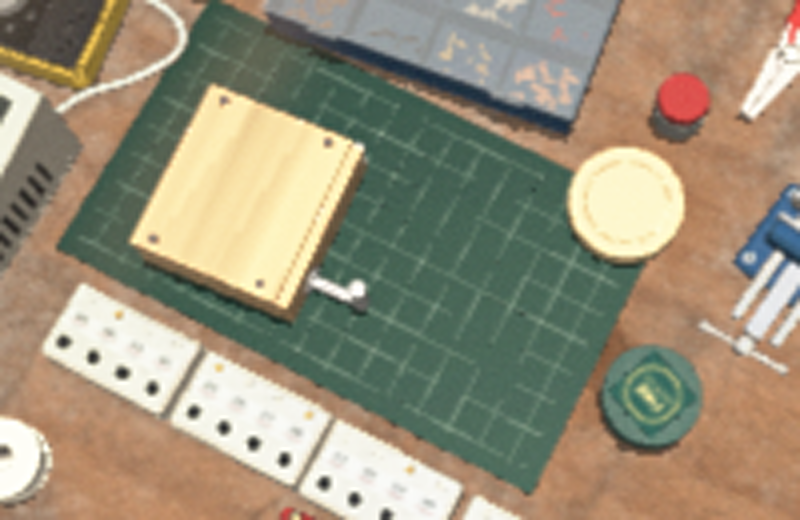

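View pics/side_c.png

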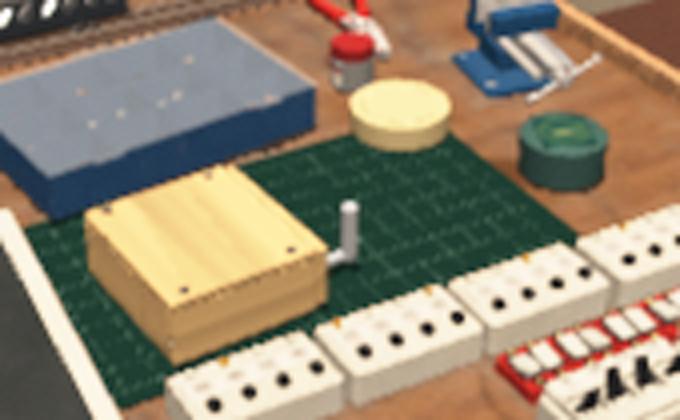

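The crops confirm that the door faces right and down in the top view. The hinge is at the far end, (210,198), and the pull's top is at (209,233). The tape is at (277,211) and the tin lid at (283,259). Next I'll refine these positions.

```bash
python3 - <<'E'
from h import *
T=dict(np.load('top0.npz'));S=dict(np.load('side0.npz'))
def comp(im,box,lo,hi):
    P=pts(im);x0,y0,x1,y1=box;m=np.zeros(P.shape[:2],np.uint8);m[y0:y1,x0:x1]=1
    m&=((P[...,2]>lo)&(P[...,2]<hi)).astype(np.uint8)
    n,l,s,c=cv2.connectedComponentsWithStats(m,connectivity=4);k=1+s[1:,4].argmax();return P[l==k],c[k],s[k]
for nm,im,box,lo,hi in [('tin',T,(262,240,304,280),.02,.035),('tin',S,(305,188,336,216),.023,.035),('tape',T,(255,190,298,230),.01,.03),('tape',S,(262,180,300,206),.013,.03),('roof',S,(195,200,265,255),.036,.046),('roof',T,(140,170,215,245),.036,.048),('bluebox',T,(180,110,290,195),.01,.08),('pull',S,(262,212,272,225),.03,.05)]:
    q,c,s=comp(im,box,lo,hi)
    rc=cv2.minAreaRect((q[:,:2]*1000).astype(np.float32))
    print(nm,c.round(1),s,'mean',q.mean(0).round(4),'ray',ray(im,*c,np.median(q[:,2]))[:2].round(4),'rect',np.round(rc[0],1),np.round(rc[1],1),round(rc[2],1),'\n' ,cv2.boxPoints(rc).round().tolist() if nm in('roof','bluebox') else '')
for im,u,v in((T,209.5,233),(S,267.2,216)): print('pull ray z.042',ray(im,u,v,.042))
E
```

```text
tin [282.8 258.6] [271 246  25  26 503] mean [ 0.4262 -0.201   0.0273] ray [ 0.4262 -0.201 ] rect [ 426.3 -201.2] [55.2 55.9] 42.4 
tin [320.2 199.1] [310 193  22  13 218] mean [ 0.4266 -0.1942  0.0271] ray [ 0.4264 -0.1938] rect [ 428.  -195.5] [56.5 55.2] 75.5 
tape [276.2 210.5] [262 197  29  28 639] mean [ 0.5428 -0.1965  0.0163] ray [ 0.5427 -0.1965] rect [ 544.  -196.2] [66.8 67.3] 84.2 
tape [279.2 191.8] [267 186  25  13 265] mean [ 0.5441 -0.1908  0.0164] ray [ 0.5438 -0.1903] rect [ 544.6 -192.4] [67.1 65.5] 43.5 
roof [230.  224.1] [ 201  207   60   36 1226] mean [0.552  0.0331 0.0404] ray [0.5514 0.034 ] rect [555.3  28. ] [101.3 110.1] 63.5 
 [[483.0, 7.0], [582.0, -42.0], [627.0, 49.0], [529.0, 98.0]]
roof [181.7 208.6] [ 153  181   58   56 1883] mean [0.5527 0.0246 0.0405] ray [0.5524 0.0246] rect [554.2  25. ] [101.4 106.4] 64.1 
 [[484.0, 3.0], [580.0, -44.0], [624.0, 47.0], [528.0, 94.0]]
bluebox [233.2 154. ] [ 185  117   96   76 4276] mean [ 0.6885 -0.1009  0.0327] ray [ 0.6877 -0.101 ] rect [ 693.8 -101.6] [203.2 140.2] 65.9 
 [[588.0, -166.0], [716.0, -223.0], [799.0, -38.0], [671.0, 20.0]]
pull [266.5 218.5] [265 216   4   6  24] mean [ 0.4942 -0.0321  0.0371] ray [ 0.4935 -0.0309] rect [495.  -33.5] [7.  9.3] 30.3 
pull ray z.042 [ 0.49066459 -0.0383369   0.042     ]
pull ray z.042 [ 0.49429439 -0.03553302  0.042     ]
```
Cameras differ: side vs top by y +5 mm. Side farther, oblique; calibration 2 mm ... average-ish, weight top: offset y +2. Depth noise bias z -2mm (27 vs 29). Depth scale: use rays at z=0.029: top camera almost overhead so minimal. Weighted: pull (0.493,-0.036).

Units first: shifts go in shares of 62.5 mm and turns go in units of 0.05 rad. So -0.038 m is -0.608, -0.034 m is -0.544.

```bash
cat >> h.py <<'E'
LO=np.array([.5543,.031]);A=np.deg2rad(64.);LX=np.array([np.cos(A),np.sin(A)]);LY=np.array([-LX[1],LX[0]])
def W(x,y): return LO+LX*x+LY*y
HG=W(-.050,-.051)
def pull(th): c,s=np.cos(th),np.sin(th);x,y=-.036,.078; return HG+LX*(c*x-s*y)+LY*(s*x+c*y)
def go(p,ya=None):
    o=r.get_obs();M=R.from_rotvec(o['ee_rot']).as_matrix();d=M.T@(np.array(p)-o['position'])
    y=np.degrees(np.arctan2(M[1,1],M[0,1]))
    print('d',d.round(4),'len',np.linalg.norm(d).round(3),'yaw',round(y,1),'turn',None if ya is None else round(np.deg2rad(-((ya-y+90)%180-90)),3),'q7',round(o['qpos'][6],2),'t',o['t'])
E
echo '{"moves": [[-0.544, -0.608, 0.128, 0, 0.04], [-0.544, -0.608, 0.128, 0, 0.04], [-0.544, -0.608, 0.128, 0, 0.04], [-0.544, -0.608, 0.128, 0, 0.04], [-0.544, -0.608, 0.128, 0, 0.04], [-0.544, -0.608, 0.128, 0, 0.04], [-0.544, -0.608, 0.128, 0, 0.04], [-0.544, -0.608, 0.128, 0, 0.04]]}' > mv.in && python3 steer.py mv.in 40
python3 -c "
from h import *
print(pull(0),pull(1.75),HG);go([*pull(0),.11],-26)"
```

```text
t: 1.1
position: [0.3624, 0.2486, 0.1624]
ee_rot: [0.469, 3.106, 0.0]
force: [0.5, 0.8, 0.2]
grip_width: 0.04
grasp_force: 0.0
[ 0.49233264 -0.03446027] [ 0.59172205 -0.12113585] [ 0.57821994 -0.03629663]
d [-0.2077 -0.2321  0.0525] len 0.316 yaw 72.8 turn -1.417 q7 0.53 t 1.1
```

Scaled: -0.039 m is -0.624, -0.038 m is -0.608, 0.17 rad is 3.4.

```bash

echo '{"moves": [[-0.56, -0.624, 0.144, 0, 0.04], [-0.56, -0.624, 0.144, 0, 0.04], [-0.56, -0.624, 0.144, 0, 0.04], [-0.56, -0.624, 0.144, 0, 0.04], [-0.544, -0.608, 0.128, 0, 0.04], [-0.544, -0.608, 0.128, 0, 0.04], [0, 0, 0, 3.4, 0.04], [0, 0, 0, 3.4, 0.04]]}' > mv.in && python3 steer.py mv.in 40
echo '{"moves": [[0, 0, 0, 3.4, 0.04], [0, 0, 0, 3.4, 0.04], [0, 0, 0, 3.4, 0.04], [0, 0, 0, 3.4, 0.04], [0, 0, 0, 3.4, 0.04], [0, 0, 0, 3.4, 0.04], [0, 0, 0, 3.4, 0.04], [0, 0, 0, 3.8, 0.04]]}' > mv.in && python3 steer.py mv.in 
python3 -c "
from h import *
go([*pull(0),.015],-26)
for n in('top','side'):
    im=cam(n);c=cv2.cvtColor(im['pixels'],cv2.COLOR_RGB2BGR)[160:280,150:320] if n=='top' else cv2.cvtColor(im['pixels'],cv2.COLOR_RGB2BGR)[165:265,190:330]
    c=cv2.resize(c,(400,300)); cv2.imwrite('pics/%s1.png'%n,c); globals()[n]=c
cv2.imwrite('pics/b1.png',np.hstack([top,side]))"
```

```text
t: 2.1
position: [0.4919, -0.034, 0.1101]
ee_rot: [-0.999, -2.977, 0.001]
force: [-0.1, 0.7, -0.3]
grip_width: 0.0401
grasp_force: 0.0
t: 3.1
position: [0.4919, -0.0327, 0.1104]
ee_rot: [-2.663, -1.667, 0.001]
force: [-0.4, -0.1, 1.2]
grip_width: 0.0397
grasp_force: 0.0
d [-0.0013  0.0012  0.0954] len 0.095 yaw -25.9 turn 0.001 q7 -0.31 t 3.1
```

View pics/b1.png

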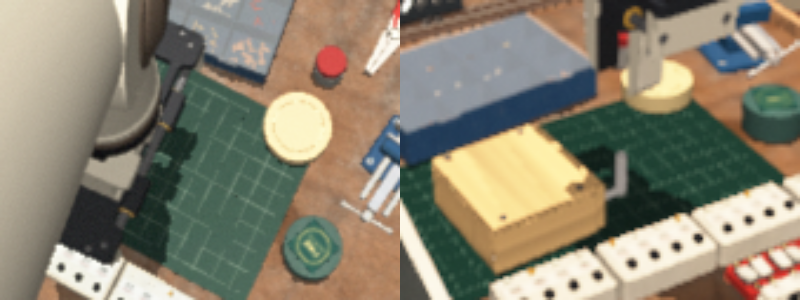

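The gripper is above the pull with the finger line along the door. In the side view the bar is at (620,175) and the finger at (640,60). I'll descend and pinch.

```bash

echo '{"moves": [[-0.016, 0, 0.48, 0, 0.04], [0, 0, 0.48, 0, 0.04], [0, 0, 0.32, 0, 0.04], [0, 0, 0.224, 0, 0.04], [0, 0, 0, 0, 0.04]]}' > mv.in && python3 steer.py mv.in 40
echo '{"moves": [[0, 0, 0, 0, 0], [0, 0, 0, 0, 0], [0, 0, 0, 0, 0], [0, 0, 0, 0, 0]]}' > mv.in && python3 steer.py mv.in 40
```

```text
t: 3.82
position: [0.491, -0.0337, 0.0159]
ee_rot: [-2.656, -1.676, 0.003]
force: [-1.3, 0.4, -0.9]
grip_width: 0.0398
grasp_force: 0.0
t: 4.32
position: [0.4946, -0.0347, 0.0175]
ee_rot: [2.655, 1.672, 0.006]
force: [5.0, -2.5, -3.0]
grip_width: 0.0085
grasp_force: 40.0
```

```bash

echo '{"moves": [[-0.208, 0.12, 0, -3.5, 0], [-0.208, 0.12, 0, -3.5, 0], [-0.208, 0.12, 0, -3.5, 0], [-0.208, 0.12, 0, -3.5, 0], [0, 0, 0, 0, 0]]}' > mv.in && python3 steer.py mv.in 40
python3 -c "
from h import *
o=r.get_obs();p=o['position'][:2];v=p-HG;print(np.linalg.norm(v),np.arctan2(*(pull(0)-HG)[::-1]),np.arctan2(v[1],v[0]),pull(.7));go([*pull(.7),.016])"
```

```text
t: 4.95
position: [0.5127, -0.0902, 0.0173]
ee_rot: [1.926, 2.48, 0.002]
force: [0.6, 0.7, 5.7]
grip_width: 0.0085
grasp_force: 40.0
0.08488728844228469 3.1202148236418052 -2.4530386316428134 [ 0.51134669 -0.09022222]
d [ 0.0003 -0.0013  0.0013] len 0.002 yaw 14.3 turn None q7 0.4 t 4.95
```

Tracking well; continue to about 1.74 rad.

```bash

echo '{"moves": [[-0.208, 0.12, 0, -3.5, 0], [-0.208, 0.12, 0, -3.5, 0], [-0.208, 0.12, 0, -3.5, 0], [-0.208, 0.12, 0, -3.5, 0], [-0.208, 0.12, 0, -3.5, 0], [-0.208, 0.12, 0, -3.5, 0], [0, 0, 0, 0, 0]]}' > mv.in && python3 steer.py mv.in 40
python3 -c "
from h import *
o=r.get_obs();p=o['position'][:2];print(o['force']);v=p-HG;print(np.linalg.norm(v),np.arctan2(v[1],v[0])-np.arctan2(*(pull(0)-HG)[::-1])+2*np.pi,pull(1.75));go([*pull(1.75),.016])"
```

```text
t: 5.82
position: [0.5926, -0.122, 0.0174]
ee_rot: [0.425, 3.112, -0.005]
force: [0.3, -6.6, 5.0]
grip_width: 0.0091
grasp_force: 40.0
[ 0.32408049 -6.60462863  4.98056935]
0.08694372807306101 1.7585158253892974 [ 0.59172205 -0.12113585]
d [0.0011 0.0006 0.0014] len 0.002 yaw 74.5 turn None q7 1.27 t 5.825
```

```bash

echo '{"moves": [[0, 0, 0, 0, 0.03], [0, 0, 0, 0, 0.03], [0, 0, -0.64, 0, 0.03], [0, 0, -0.8, 0, 0.03], [0, 0, 0, 0, 0.03]]}' > mv.in && python3 steer.py mv.in 30
python3 -c "
from h import *
go([.4265,-.199,.1],64)"
```

```text
t: 6.45
position: [0.5951, -0.1185, 0.1108]
ee_rot: [0.418, 3.106, 0.0]
force: [-0.6, 0.5, -0.3]
grip_width: 0.0299
grasp_force: 0.0
d [ 0.1414 -0.1222  0.0096] len 0.187 yaw 74.7 turn 0.186 q7 1.31 t 6.45
```

```bash

echo '{"moves": [[0.56, -0.48, 0.032, 0, 0.085], [0.56, -0.48, 0.032, 0, 0.085], [0.56, -0.48, 0.032, 0, 0.085], [0.576, -0.512, 0.048, 0, 0.085], [0, 0, 0, 3.72, 0.085], [0, 0, 0, 0, 0.085]]}' > mv.in && python3 steer.py mv.in 30
python3 -c "
from h import *
go([.4265,-.199,.014],64)
out=[]
for n,b in(('top',(140,150,310,290)),('side',(190,160,350,270))):
    im=cam(n);np.savez(n+'2.npz',**im);c=cv2.cvtColor(im['pixels'],cv2.COLOR_RGB2BGR)[b[1]:b[3],b[0]:b[2]];out.append(cv2.resize(c,(400,300)))
cv2.imwrite('pics/b2.png',np.hstack(out))"
```

```text
t: 7.2
position: [0.4229, -0.1992, 0.097]
ee_rot: [-0.705, -3.06, -0.001]
force: [-0.0, 0.6, 0.5]
grip_width: 0.0831
grasp_force: 0.0
d [-0.0033  0.0018  0.083 ] len 0.083 yaw 64.0 turn 0.001 q7 1.39 t 7.2
```

View pics/b2.png

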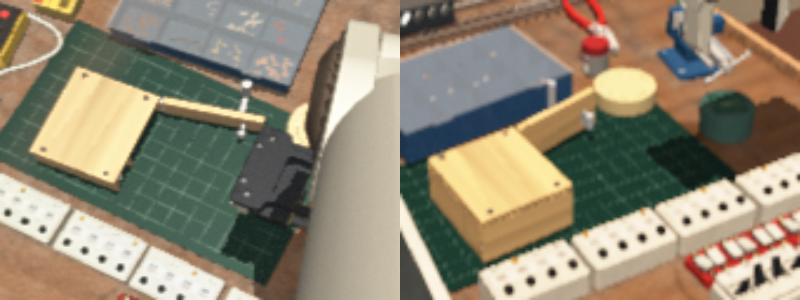

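The door is wide open, from (160,100) to (262,122) in the left view, and stays there. The tape has not been touched. The tin is below the gripper at (727,115) in the right view, so I'll grasp it.

```bash

echo '{"moves": [[-0.048, 0.032, 0.48, 0, 0.085], [0, 0, 0.48, 0, 0.085], [0, 0, 0.32, 0, 0.085], [0, 0, 0.176, 0, 0.085], [0, 0, 0, 0, 0.085], [0, 0, 0, 0, 0.05], [0, 0, 0, 0, 0.05], [0, 0, 0, 0, 0.05]]}' > mv.in && python3 steer.py mv.in 25
python3 -c "
from h import *
go([*W(-.105,-.015),.05],64);go([*W(-.16,-.015),.05],64);go([.4265,-.199,.05])"
```

```text
t: 8.3
position: [0.4279, -0.1995, 0.0073]
ee_rot: [0.706, 3.06, -0.0]
force: [0.1, 0.1, -1.0]
grip_width: 0.0595
grasp_force: 0.0
d [-0.0277  0.1576 -0.0427] len 0.166 yaw 64.0 turn 0.0 q7 1.33 t 8.3
d [-0.0277  0.1026 -0.0427] len 0.115 yaw 64.0 turn 0.0 q7 1.33 t 8.3
d [ 0.0014 -0.0001 -0.0427] len 0.043 yaw 64.0 turn None q7 1.33 t 8.3
```

```bash

echo '{"moves": [[0, 0, 0, 0, 0.05], [0, 0, 0, 0, 0.05], [0, 0, -0.192, 0, 0.05], [0, 0, 0, 0, 0.05]]}' > mv.in && python3 steer.py mv.in 25
python3 -c "
from h import *
go([*W(-.105,-.015),.02],64);go([*W(-.16,-.015),.02],64)"
```

```text
t: 8.8
position: [0.4281, -0.1995, 0.0196]
ee_rot: [0.706, 3.06, -0.0]
force: [-0.1, -0.1, -0.7]
grip_width: 0.055
grasp_force: 25.0
d [-0.0274  0.1575 -0.0004] len 0.16 yaw 64.0 turn 0.0 q7 1.34 t 8.8
d [-0.0274  0.1025 -0.0004] len 0.106 yaw 64.0 turn 0.0 q7 1.34 t 8.8
```

```bash

echo '{"moves": [[-0.208, 0.48, 0, 0, 0.05], [-0.208, 0.48, 0, 0, 0.05], [0, 0.48, 0, 0, 0.05], [0, 0.48, 0, 0, 0.05], [0, 0.544, 0, 0, 0.05], [0, 0, 0, 0, 0.05], [0, 0, 0.192, 0, 0.05], [0, 0, 0, 0, 0.05]]}' > mv.in && python3 steer.py mv.in 25
python3 -c "
from h import *
go([*W(-.105,-.015),.007],64)"
```

```text
t: 9.8
position: [0.5178, -0.0733, 0.0059]
ee_rot: [-0.708, -3.06, 0.001]
force: [-0.6, -0.1, 0.3]
grip_width: 0.0554
grasp_force: 25.0
d [-0.0021  0.0047 -0.0011] len 0.005 yaw 63.9 turn -0.001 q7 1.05 t 9.8
```

```bash

echo '{"moves": [[0, 0, 0, 0, 0.072], [0, 0, 0, 0, 0.072], [0, 0, -0.8, 0, 0.072], [0, 0, -0.8, 0, 0.072], [0, -0.8, 0, 0, 0.03], [0, -0.8, 0, 0, 0.03], [0, 0, 0, 3.48, 0.03], [0, 0, 0, 3.48, 0.03]]}' > mv.in && python3 steer.py mv.in 
echo '{"moves": [[0, 0, 0, 3.48, 0.03], [0, 0, 0, 3.48, 0.03], [0, 0, 0, 3.48, 0.03], [0, 0, 0, 3.48, 0.03], [0, 0, 0, 3.48, 0.03], [0, 0, 0, 3.48, 0.03], [0, 0, 0, 3.48, 0.03], [0, 0, 0, 0, 0.03]]}' > mv.in && python3 steer.py mv.in 
python3 - <<'E'
from h import *
go([*W(-.19,-.015),.012],-26)
out=[]
for n,b in(('top',(140,150,310,290)),('side',(190,160,350,270))):
    im=cam(n);np.savez(n+'3.npz',**im);c=cv2.cvtColor(im['pixels'],cv2.COLOR_RGB2BGR)[b[1]:b[3],b[0]:b[2]];out.append(cv2.resize(c,(400,300)))
    P=pts(im);d=P[...,:2]-LO;lx=d@LX;ly=d@LY
    m=((P[...,2]>.02)&(P[...,2]<.034)&(lx>-.15)&(lx<-.06)&(ly>-.05)&(ly<.04)).astype(np.uint8)
    k,l,s,c=cv2.connectedComponentsWithStats(m);
    if k>1:
        j=1+s[1:,4].argmax();print(n,s[j],'tin loc',lx[l==j].mean().round(4),ly[l==j].mean().round(4),P[l==j].mean(0).round(4),np.ptp(lx[l==j]),np.ptp(ly[l==j]))
    m=((P[...,2]>.037)&(P[...,2]<.048)&(abs(lx)<.075)&(abs(ly)<.08)).astype(np.uint8)
    k,l,s,c=cv2.connectedComponentsWithStats(m);j=1+s[1:,4].argmax();rc=cv2.minAreaRect((np.stack([lx[l==j],ly[l==j]],-1)*1000).astype(np.float32));print('roof',lx[l==j].mean(),ly[l==j].mean(),rc)
cv2.imwrite('pics/b3.png',np.hstack(out))
E
```

```text
t: 10.8
position: [0.4735, -0.1636, 0.1067]
ee_rot: [-1.238, -2.887, 0.0]
force: [0.4, -0.0, -0.9]
grip_width: 0.0363
grasp_force: 0.0
t: 11.8
position: [0.4741, -0.1622, 0.1066]
ee_rot: [-2.659, -1.673, 0.001]
force: [-0.3, 0.2, -0.6]
grip_width: 0.0303
grasp_force: 0.0
d [0.0188 0.0025 0.0946] len 0.096 yaw -25.6 turn 0.006 q7 -0.1 t 11.8
roof -0.0024725874054937046 -0.0015109085687947188 ((-1.7739181518554688, -2.4241714477539062), (92.58000946044922, 106.21869659423828), 0.29968422651290894)
side [255 206  23  15 278] tin loc -0.1049 -0.008 [ 0.5155 -0.0668  0.0265] 0.05497450970630105 0.05702898959726391
roof 0.0024877053541356056 0.0013616915190546523 ((-12.330039978027344, -3.9096832275390625), (113.75887298583984, 120.59170532226562), 89.79607391357422)
```

View pics/b3.png

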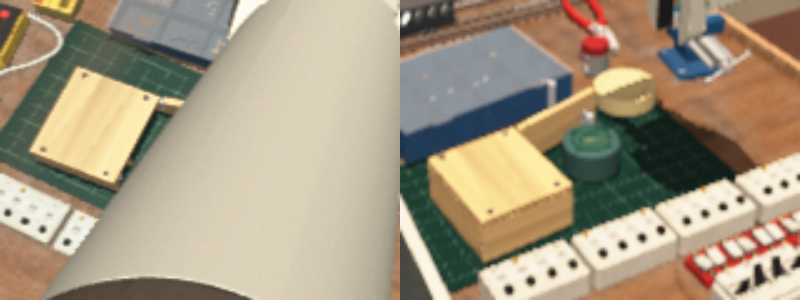

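The side view shows the tin upright in front of the mouth at (592,150). It is about 5 mm too far toward locker +y, so I'll nudge it sideways with closed fingers.

```bash
python3 -c "
from h import *
go([*W(-.107,.042),.012],-26)"
```

```text
d [ 0.1022 -0.0538  0.0946] len 0.149 yaw -25.5 turn 0.009 q7 -0.1 t 11.9
```

```bash

echo '{"moves": [[0.544, -0.288, 0, 0.18, 0], [0.544, -0.288, 0, 0, 0], [0.544, -0.288, 0, 0, 0], [0, 0, 0.8, 0, 0], [0, 0, 0.704, 0, 0], [0, 0, 0, 0, 0], [0, 0.096, 0, 0, 0], [0, 0.096, 0, 0, 0]]}' > mv.in && python3 steer.py mv.in 
python3 - <<'E'
from h import *
go([*W(-.107,.0305),.012],-26)
im=cam('side');P=pts(im);d=P[...,:2]-LO;lx=d@LX;ly=d@LY
m=((P[...,2]>.02)&(P[...,2]<.034)&(lx>-.15)&(lx<-.06)&(ly>-.06)&(ly<.03)).astype(np.uint8)
k,l,s,c=cv2.connectedComponentsWithStats(m);j=1+s[1:,4].argmax();q=l==j;print(s[j],lx[q].mean()-.0025,ly[q].mean()-.0014,np.percentile(ly[q],[1,99]))
E
```

```text
t: 12.9
position: [0.4837, -0.0526, 0.0146]
ee_rot: [2.666, 1.659, 0.005]
force: [-0.4, -0.1, 0.4]
grip_width: 0.0003
grasp_force: 0.2
d [-0.0009 -0.0036  0.0026] len 0.005 yaw -26.2 turn -0.004 q7 -0.33 t 12.9
[253 205  19  19 179] -0.09771088610204547 -0.014507018382843849 [-0.04275418  0.02802746]
```

```bash

echo '{"moves": [[0, -0.24, 0, 0, 0], [0, 0, -0.8, 0, 0], [0, 0, -0.8, 0, 0], [-0.8, 0.48, 0, 0, 0], [-0.8, 0.48, 0, 0, 0], [0, 0, 0, 0, 0]]}' > mv.in && python3 steer.py mv.in 
python3 - <<'E'
from h import *
go([*W(-.18,-.017),.012],-26)
im=cam('side');P=pts(im);d=P[...,:2]-LO;lx=d@LX;ly=d@LY
m=((P[...,2]>.02)&(P[...,2]<.034)&(lx>-.15)&(lx<-.06)&(ly>-.06)&(ly<.03)).astype(np.uint8)
k,l,s,c=cv2.connectedComponentsWithStats(m);j=1+s[1:,4].argmax();q=l==j;print(s[j],lx[q].mean()-.0025,ly[q].mean()-.0014)
E
```

```text
t: 13.7
position: [0.4766, -0.1666, 0.1136]
ee_rot: [2.671, 1.648, -0.0]
force: [0.4, 0.6, -0.2]
grip_width: 0.0006
grasp_force: 0.0
d [ 0.0318 -0.0005  0.1015] len 0.106 yaw -26.7 turn -0.012 q7 -0.11 t 13.7
[253 202  23  18 278] -0.10757317843082888 -0.016874906636349964
```

```bash

echo '{"moves": [[0, 0.032, 0.8, -0.24, 0], [0, 0, 0.8, 0, 0], [0.48, 0, 0, 0, 0], [0.32, 0, 0, 0, 0], [0.16, 0, 0, 0, 0], [0.16, 0, 0, 0, 0], [0.16, 0, 0, 0, 0], [0, 0, 0, 0, 0]]}' > mv.in && python3 steer.py mv.in 
python3 - <<'E'
from h import *
go([*W(-.06,-.019),.012],-26)
im=cam('side');P=pts(im);d=P[...,:2]-LO;lx=d@LX;ly=d@LY
cv2.imwrite('pics/s4.png',cv2.resize(cv2.cvtColor(im['pixels'],cv2.COLOR_RGB2BGR)[160:270,190:350],(640,440)))
E
```

```text
t: 14.75
position: [0.5144, -0.0895, 0.0129]
ee_rot: [2.656, 1.677, 0.001]
force: [0.1, -0.1, 0.9]
grip_width: 0.0003
grasp_force: 0.0
d [0.0658 0.0027 0.001 ] len 0.066 yaw -25.5 turn 0.009 q7 -0.21 t 14.75
```

View pics/s4.png

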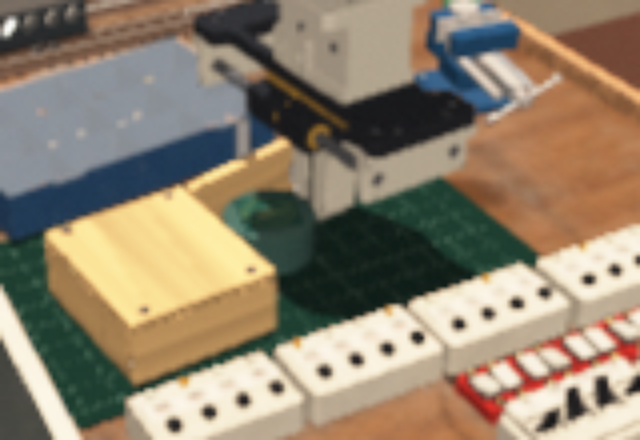

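The fingers are behind the tin at crop (330,180), and the tin at (270,232) is about to enter the mouth. I'll keep pushing.

```bash

echo '{"moves": [[0.192, 0.032, 0, 0, 0], [0.192, 0, 0, 0, 0], [0.192, 0, 0, 0, 0], [0.16, 0, 0, 0, 0], [0, 0, 0, 0, 0]]}' > mv.in && python3 steer.py mv.in 
python3 - <<'E'
from h import *
go([*W(-.06,-.019),.012],-26)
im=cam('side');P=pts(im);d=P[...,:2]-LO;lx=d@LX;ly=d@LY
hsv=cv2.cvtColor(im['pixels'],cv2.COLOR_RGB2HSV)
m=((P[...,2]>.02)&(P[...,2]<.034)&(lx>-.11)&(lx<-.03)&(ly>-.06)&(ly<.03)).astype(np.uint8)
k,l,s,c=cv2.connectedComponentsWithStats(m);j=1+s[1:,4].argmax();q=l==j;print(s[j],lx[q].mean()-.0025,ly[q].mean()-.0014,np.percentile(lx[q],[2,98]),np.percentile(ly[q],[2,98]))
E
```

```text
t: 15.42
position: [0.5361, -0.0481, 0.0127]
ee_rot: [-2.655, -1.678, -0.001]
force: [0.2, 0.3, 0.1]
grip_width: 0.0007
grasp_force: 0.0
d [0.0191 0.0009 0.0007] len 0.019 yaw -25.4 turn 0.01 q7 -0.29 t 15.425
[243 211  19  12  85] -0.06881781468144672 -0.013648683648881691 [-0.08489219 -0.05440258] [-0.03375442  0.0011906 ]
```

```bash

echo '{"moves": [[0.128, 0.016, 0, 0, 0], [0.112, 0, 0, 0, 0], [0.048, 0, 0, 0, 0], [0, 0, 0, 0, 0]]}' > mv.in && python3 steer.py mv.in 
echo '{"moves": [[0.032, 0, 0, 0, 0], [0.032, 0, 0, 0, 0], [0, 0, 0, 0, 0]]}' > mv.in && python3 steer.py mv.in
python3 -c "
from h import *
go([*W(-.06,-.019),.012],-26);print(r.get_obs()['force'])"
```

```text
t: 15.98
position: [0.5444, -0.0335, 0.0127]
ee_rot: [-2.657, -1.677, -0.0]
force: [0.1, 0.2, 0.2]
grip_width: 0.0005
grasp_force: 0.0
t: 16.35
position: [0.546, -0.0301, 0.0127]
ee_rot: [-2.657, -1.676, -0.0]
force: [0.1, -0.1, -0.8]
grip_width: 0.0006
grasp_force: 0.0
d [-0.0015 -0.0003  0.0007] len 0.002 yaw -25.5 turn 0.008 q7 -0.33 t 16.35
[ 0.08399081 -0.08516746 -0.80804172]
```

```bash

echo '{"moves": [[0.032, 0, 0, 0, 0], [0, 0, 0, 0, 0]]}' > mv.in && python3 steer.py mv.in|sed -n 4p
echo '{"moves": [[0.032, 0, 0, 0, 0], [0, 0, 0, 0, 0]]}' > mv.in && python3 steer.py mv.in|sed -n '2p;4p'
```

```text
force: [-0.1, -1.5, 0.9]
position: [0.5466, -0.0289, 0.0127]
force: [-3.2, -6.3, 2.6]
```

The fingers have reached the locker front, so the tin should be at about x = -18 mm. I'll retreat and check.

```bash

echo '{"moves": [[-0.48, 0, 0, 0, 0], [0, 0, -0.8, 0, 0.03], [0, 0, -0.8, 0, 0.03], [-0.8, 0.48, 0, 0, 0.03], [-0.8, 0.48, 0, 0, 0.03], [0, 0, 0, 0, 0.03]]}' > mv.in && python3 steer.py mv.in 
python3 - <<'E'
from h import *
go([*pull(1.75),.11],74.5)
out=[]
for n,b in(('top',(140,150,310,290)),('side',(190,160,350,270))):
    im=cam(n);c=cv2.cvtColor(im['pixels'],cv2.COLOR_RGB2BGR)[b[1]:b[3],b[0]:b[2]];out.append(cv2.resize(c,(400,300)))
cv2.imwrite('pics/b5.png',np.hstack(out))
E
```

```text
t: 17.6
position: [0.5456, -0.1764, 0.1134]
ee_rot: [2.661, 1.662, -0.001]
force: [-0.4, -0.1, -0.3]
grip_width: 0.0299
grasp_force: 0.0
d [0.0699 0.0172 0.0033] len 0.072 yaw -26.0 turn 1.387 q7 -0.09 t 17.6
```

View pics/b5.png

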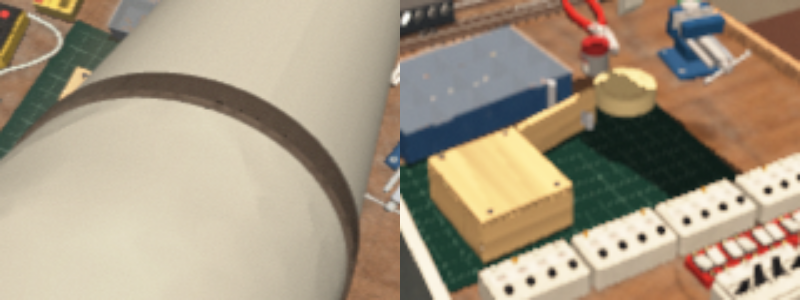

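The tin is out of sight inside the locker. The door is still wide open, with the pull at right-view (550,92). I'll go back to the pull.

Units first: shifts go in shares of 62.5 mm and turns go in units of 0.05 rad. So 0.035 m is 0.56, 0.009 m is 0.144, -0.175 rad is -3.5.

```bash

echo '{"moves": [[0.56, 0.144, 0, 0, 0.03], [0.56, 0.144, 0, 0, 0.03], [0, 0, 0, -3.5, 0.03], [0, 0, 0, -3.5, 0.03], [0, 0, 0, -3.5, 0.03], [0, 0, 0, -3.5, 0.03], [0, 0, 0, -3.5, 0.03], [0, 0, 0, -3.5, 0.03]]}' > mv.in && python3 steer.py mv.in|sed -n 1,3p
echo '{"moves": [[0, 0, 0, -3.5, 0.03], [0, 0, 0, -3.5, 0.03], [0, 0, 0, -3.5, 0.03], [0, 0, 0, -3.5, 0.03], [0, 0, 0, 0, 0.03]]}' > mv.in && python3 steer.py mv.in|sed -n 1,3p
python3 -c "
from h import *
go([.593,-.1215,.016],74.5)"
```

```text
t: 18.7
position: [0.5922, -0.1114, 0.1125]
ee_rot: [-1.446, -2.788, -0.002]
t: 19.32
position: [0.5922, -0.1121, 0.1126]
ee_rot: [-0.415, -3.114, -0.002]
d [-0.0033 -0.009   0.0965] len 0.097 yaw 74.8 turn 0.005 q7 1.32 t 19.325
```

```bash

echo '{"moves": [[-0.048, -0.144, 0.48, 0, 0.03], [0, 0, 0.48, 0, 0.03], [0, 0, 0.32, 0, 0.03], [0, 0, 0.256, 0, 0.03], [0, 0, 0, 0, 0.03]]}' > mv.in && python3 steer.py mv.in 40|sed -n '2p;4p'
echo '{"moves": [[0, 0, 0, 0, 0], [0, 0, 0, 0, 0], [0, 0, 0, 0, 0]]}' > mv.in && python3 steer.py mv.in 40
```

```text
position: [0.5919, -0.1231, 0.0156]
force: [-0.1, -0.3, 0.1]
t: 20.32
position: [0.5934, -0.1226, 0.0176]
ee_rot: [0.416, 3.113, 0.002]
force: [-0.1, 2.9, 2.8]
grip_width: 0.0087
grasp_force: 40.0
```

```bash

echo '{"moves": [[0.2256, -0.0816, 0, 3.5, 0], [0.2256, -0.0816, 0, 3.5, 0], [0.2256, -0.0816, 0, 3.5, 0], [0.2256, -0.0816, 0, 3.5, 0], [0.2256, -0.0816, 0, 3.5, 0], [0.2256, -0.0816, 0, 3.5, 0], [0.2256, -0.0816, 0, 3.5, 0], [0.2256, -0.0816, 0, 3.5, 0]]}' > mv.in && python3 steer.py mv.in 40
python3 -c "
from h import *
o=r.get_obs();v=o['position'][:2]-HG;print(np.linalg.norm(v),(np.arctan2(v[1],v[0])-np.arctan2(*(pull(0)-HG)[::-1]))%6.2832);go([*pull(0),.016],-26)"
```

```text
t: 21.32
position: [0.4991, -0.0669, 0.0176]
ee_rot: [2.329, 2.106, 0.005]
force: [3.3, 2.9, -1.5]
grip_width: 0.0086
grasp_force: 40.0
0.0848532406376791 0.39000243493413667
d [ 0.0316 -0.01    0.0016] len 0.033 yaw -5.8 turn 0.353 q7 0.11 t 21.325
```

```bash

echo '{"moves": [[0.2256, -0.0816, 0, 3.5, 0], [0.2256, -0.0816, 0, 3.5, 0], [0.048, 0, 0, 0.2, 0], [0, 0, 0, 0, 0]]}' > mv.in && python3 steer.py mv.in 40
python3 -c "
from h import *
o=r.get_obs();v=o['position'][:2]-HG;print(np.linalg.norm(v),(np.arctan2(v[1],v[0])-np.arctan2(*(pull(0)-HG)[::-1])));go([.4946,-.0347,.0175],-26)"
```

```text
t: 21.82
position: [0.494, -0.0361, 0.0175]
ee_rot: [2.662, 1.667, -0.0]
force: [-2.3, 0.2, 6.9]
grip_width: 0.0088
grasp_force: 40.0
0.08425157736127484 0.018583150286073824
d [ 0.0015 -0.     -0.    ] len 0.002 yaw -25.9 turn 0.002 q7 -0.22 t 21.825
```

```bash

echo '{"moves": [[0.048, 0, 0, 0, 0], [0.032, 0, 0, 0, 0], [0, 0, 0, 0, 0]]}' > mv.in && python3 steer.py mv.in 40
python3 -c "
from h import *
go([.4946,-.0347,.0175],-26)"
```

```text
t: 22.2
position: [0.494, -0.0357, 0.0174]
ee_rot: [2.665, 1.662, -0.007]
force: [-8.1, -9.6, 13.3]
grip_width: 0.0089
grasp_force: 40.0
d [ 0.0012  0.0001 -0.0001] len 0.001 yaw -26.1 turn -0.002 q7 -0.23 t 22.2
```

```bash

echo '{"moves": [[-0.064, 0, 0, 0, 0.04], [0, 0, 0, 0, 0.04], [0, 0, -0.8, 0, 0.04], [0, 0, -0.8, 0, 0.04], [-0.8, 0, -0.48, 0, 0.04], [-0.8, 0, 0, 0, 0.04], [-0.8, 0, 0, 0, 0.04], [-0.8, 0, 0, 0, 0.04]]}' > mv.in && python3 steer.py mv.in 30
python3 - <<'E'
from h import *
out=[]
for n,b in(('top',(120,150,320,300)),('side',(190,160,350,270))):
    im=cam(n);c=cv2.cvtColor(im['pixels'],cv2.COLOR_RGB2BGR)[b[1]:b[3],b[0]:b[2]];out.append(cv2.resize(c,(400,300)))
    P=pts(im);q=P[212:225,262:272] if n=='side' else P[226:240,202:214];q=q[(q[...,2]>.03)&(q[...,2]<.05)];print(n,len(q),q.mean(0))
    if n=='side': 
        q=dict(np.load('side0.npz'));print('px diff in front region',np.abs(im['pixels'][200:255,200:275].astype(int)-q['pixels'][200:255,200:275]).mean())
cv2.imwrite('pics/b6.png',np.hstack(out));print(r.get_obs()['force'])
E
```

```text
t: 23.2
position: [0.4063, -0.2153, 0.1471]
ee_rot: [2.663, 1.666, 0.002]
force: [0.6, -0.8, -0.7]
grip_width: 0.0397
grasp_force: 0.0
top 20 [ 0.49349213 -0.03726982  0.03911555]
side 23 [ 0.49420219 -0.03248417  0.03712372]
px diff in front region 0.8627878787878788
[-0.6010968  -0.56636429 -0.24514053]
```

View pics/b6.png

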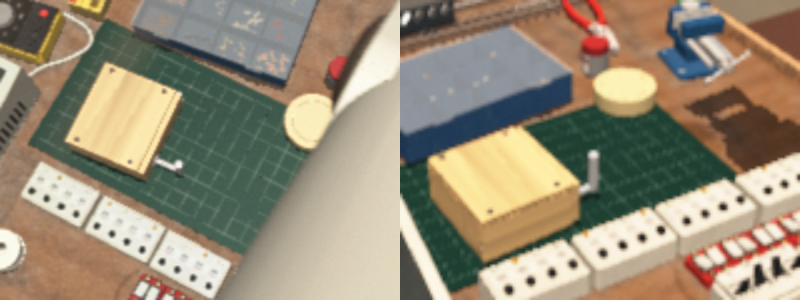

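The door is flush, and the pull is back within 1 mm of where it started (right view (594,170)). The bystanders visible in the crops are where they were, and the gripper is clear, so I'm handing in.

```bash
python3 -c "
from rig import r
print(r.sign_off())"
```

```text
the job is handed in; nothing more can be done
None
```

The tin went upright into the wide compartment, the door is shut past its catch, and I handed the job in at about 23 s; hand-in returned no verdict, and the tin's final spot (about x = -18 mm) is worked out from the fingers, not seen.

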